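# Lock the vegetable drum's lid with its pin

### The job

Turn the lid of the vegetable drum clockwise by its black bar until the hole in its red tab lines up with the holes in the drum's forked lug. Then take the locking pin from its stand and push it down through all three holes until its collar sits on the lug, and let go. Leave the salt shaker, the pepper jar and the pastry ring where they stand.

Things in the scene. Friction and masses are not known exactly. Their poses are not given: they have to be found in the camera images.
- drum: Fixed stainless drum, 190 mm across. Origin: on its upright axis at table height, z up. A dark steel forked lug sticks out along its own -x (roughly to the robot), to 155 mm from the axis: two plates 46 mm wide, 10 mm thick, tops at 94 and 120 mm, joined at the outer end by a web, slot open at both sides. Each has an upright 18 mm hole 122 mm from the axis.
- lug_hole (a point): Centre of the hole in the upper lug plate, at its top face: 122 mm from the drum's axis along its -x, 120 mm above the table. The hole in the lower plate (top at 94 mm, underside at 84 mm) is straight below, with free space under it. z up.
- lid (a joint): Lid's angle about the drum's upright axis, rad. 0: the tab's hole is in line with the lug's holes. It starts positive (anticlockwise from above) and is turned clockwise; it can pass 0 (range -0.5 to 1.2), with no stop or click there. Stays where it is left; friction about 0.15 N m.
- lid_grip (a point): Middle of the black bar handle on the lid, on the drum's axis, 141 mm above the table. x lies along the bar (and the red tab points to -x of this frame); z up. The bar is 104 mm long, 16 mm wide, 22 mm high, its top 152 mm above the table; the lid's top is at 107 mm. Turns with the lid.
- lid_hole (a point): Centre of the 18 mm hole in the lid's red tab, at the tab's top face, 122 mm from the drum's axis and 106 mm above the table. The tab is 40 mm wide, 8 mm thick, reaches out to 144 mm from the axis and swings into the slot of the lug.
- lock_pin: Loose steel pin with a red grip, 110 mm, 0.12 kg, upright in its stand. Origin: centre of its tip (lower end), z up along it. From the tip: shank 14 mm thick to 55 mm, its first 12 mm tapered from 6 mm; collar 28 mm wide to 61; round grip 20 mm thick to 104; head 26 mm wide to 110. The taper finds a hole a few mm off and nudges the lid into line.
- pin_tip (a point): Centre of the pin's tip, same as the origin of lock_pin.
- pin_stand: Fixed grey block 60 x 60 mm, 65 mm high, with a foot 80 mm square, and an upright 16.5 mm hole down its middle; the pin's collar rests on its top, the tip 10 mm above the table. Origin: centre of its underside.
- salt_shaker: Bystander: glass salt shaker with a grey top, 44 mm across, 90 mm high, standing loose. Origin: centre of its underside.
- jar_pepper: Bystander: spice jar with a yellow cap, 45 mm across, 100 mm high, standing loose on the work table (not the one by the sink). Origin: centre of its underside.
- ring_cutter: Bystander: tinned pastry ring, 65 mm across, 42 mm high, standing loose. Origin: centre of its underside.

How it is judged:
On the way, in this order (a step that is already met when the one before it is completed fails the run):
1. the lid is turned until the tab's hole lines up with the lug's holes (within 0.07 rad) (value of joint lid between -0.07 and 0.07 rad), for 0.2 s.
2. the pin is through the upper lug plate, the tab and the lower lug plate (z of pin_tip in the frame of lug_hole below -0.04 m and horizontal distance between pin_tip and lug_hole below 0.006 m and value of joint lid between -0.05 and 0.05 rad), for 0.2 s.
At the end, for the whole second after the job is handed in: The pin stands upright (within 0.12 rad) through the upper lug plate, the lid's tab and the lower lug plate, its tip within 6 mm of the hole's axis and its collar on the lug (within 4 mm), released and at rest; the lid is within 0.05 rad of the lined-up position (z of pin_tip in the frame of lug_hole between -0.06 and -0.051 m and horizontal distance between pin_tip and lug_hole below 0.006 m and angle between lock_pin's own z axis and vertical below 0.12 rad and value of joint lid between -0.05 and 0.05 rad and linear speed of lock_pin below 0.02 m/s); the robot touches nothing.
It fails at once if the salt shaker moved by more than 30 mm or tipped over (distance of salt_shaker from where it was at the start of the episode above 0.03 m or angle between salt_shaker's own z axis and vertical above 0.5 rad).
It fails at once if the pepper jar moved by more than 30 mm or tipped over (distance of jar_pepper from where it was at the start of the episode above 0.03 m or angle between jar_pepper's own z axis and vertical above 0.5 rad).
It fails at once if the pastry ring moved by more than 30 mm or tipped over (distance of ring_cutter from where it was at the start of the episode above 0.03 m or angle between ring_cutter's own z axis and vertical above 0.5 rad).
It also fails if it takes over 54 s, if anything falls off the work surface, if the arm or the gripper's body presses on something with over 40 N, if the wrist force passes 120 N, or if a joint passes its speed limit or range.

### The arm

A 7-joint arm with a two-finger parallel gripper is mounted at the origin on a cart in front of the work surface, level with it; the furniture and walls round the work are solid. World frame = base frame: x ahead of the robot, y to its left, z up, the work surface at z = 0. Lengths are in m, angles in rad, forces in N, time in s.
With the tool pointing down it reaches from about 0.4 to 0.85 m from the base axis. Payload 4.5 kg.
Tool frame: the origin (TCP) lies at the very end of the fingers, on their centre line; the grasp point (between the pads) lies 19 mm behind it; z points along the fingers, x is the direction in which the jaws open and shut, and the axes are right-handed (so a half turn about z gives the same grasp; the last joint's range is limited). The gripper opens to 88 mm and grips with 3 to 60 N. Pads are 18 mm wide; open, the fingers measure 123 mm over their backs; the gripper's body (75 mm by 187 mm) begins 45 mm behind the grasp point.
Start: joints at [-1.249, 0.689, -0.195, 1.565, 0.157, 0.902, -0.215], TCP at [0.177, 0.599, 0.239] pointing down, gripper open.
Joint ranges: [-3.01, 3.01], [-0.46, 2.08], [-1.47, 1.51], [0.13, 2.56], [-1, 4.14], [0.04, 2.09], [-2.66, 2.66]. Speed limits (rad/s): [2.57, 2.57, 3.14, 3.14, 3.14, 3.14, 3.14].

### API

Orientations are given as a unit quaternion [x, y, z, w].
In Python, from plant import * gives the robot as it stands.
- The arm moves only by the tool apply_moves, never from a script. Its argument "series" is a list of rows, each an object of numbers: "x", "y", "z": the shift along the tool's x, y, z in units of 80 cm (1.0 is 80 cm); "wx", "wy", "wz": the turn, a rotation vector about the tool's x, y, z in units of pi rad (1.0 is pi rad); "fingers": the opening, from -1 (shut) to 1 (fully open), so that 0 is half open. In form: [{"x": .., "y": .., "z": .., "wx": .., "wy": .., "wz": .., "fingers": ..}, ...]. A call has 1 to 8 rows; each row shifts and turns the pose as measured when the row begins, along the tool's axes as they then stand; what a row does not reach is not made up. A row lasts 1/8 s, in which the tool goes at most 62.5 mm and 10.7 degrees, less where a joint would pass 70% of its speed; a pose out of reach is approached as far as the arm can. A call with a number of a shift or a turn outside -1 to 1 is refused whole. A call with a gripper value outside its range is refused whole. The fingers move at their own pace and stop on an object; "force" is the grip in N (left out, the last holds). Time passes only in rows, so rows that do not move let the fingers close. It gives the time, the measured TCP pose, the force and the opening at its end, in the units of the state.
- get_state(): the state, without advancing time (a new reading comes with each control period).
- snapshot(name): name is "scene" or "top" or "wrist"; returns (picture, depth): 400x640x3 uint8, red, green, blue; 400x640 float32, m along the optical axis (not along the pixel's ray), 0 where there is no reading.
- camera_model(name): a dict with "camera_matrix" (3x3 intrinsics, pixels), "world_from_camera" (4x4, takes a point from camera to world coordinates). Camera axes: x right, y up, looking along -z (the intrinsics and any distortion apply to the point x, -y, -z); pixel columns grow to the right and rows downward; lengths in m; the calibration is good to about 2 mm. A picture is of the moment at which its call begins: read the wrist's pose just before it. camera_model takes no time and is no camera call; for the wrist camera it gives the pose at the moment of the call.
- finish_job(): hands the job in, once; it reports no verdict.
The state is a dict: "clock": time; "q": joint angles; "qd": joint speeds; "joint_torque": joint torques, N m; "tool_pos": TCP position; "eef_rot": TCP orientation; "contact_force": force on the tool from outside, world axes, zero at the start; "moment": the same for the moment, N m; "opening": opening from 0.0 (shut) to 1.0 (fully open).
Only numpy, scipy, OpenCV 4.12 (cv2) and the standard library are available. Lean on these libraries where they do the work, as an engineer would, in place of code of your own. Each camera call takes 0.05 s, during which the arm holds its last target. There are 200 camera calls.

## Working session

There is one attempt and no reset: what is moved stays moved. The work goes in short steps, Python scripts to look and compute and a tool call to move; the robot and the scene stay as the last step left them, time stands still between calls to the robot, and variables do not carry over. Pictures are saved under pics/ and viewed, about 8 in all and at most 12, crops included, and the job is handed in when it is done.

Besides the shell and the picture viewer there is one more tool, called after ">>>" in YAML: its name, and indented under it one key for each argument. apply_moves: Moves the arm, as the interface text tells. Its arguments: {"type":"object","properties":{"series":{"type":"array","items":{"type":"object","properties":{"x":{"type":"number"},"y":{"type":"number"},"z":{"type":"number"},"wx":{"type":"number"},"wy":{"type":"number"},"wz":{"type":"number"},"fingers":{"type":"number"}}}},"force":{"type":"number"}},"required":["series"]}

```bash
mkdir -p pics; ls; cat > h.py <<'E'
from plant import *
import numpy as np, cv2
from scipy.spatial.transform import Rotation as R
def save(n,f):
    s=get_state(); p,d=snapshot(n); M=camera_model(n)
    cv2.imwrite(f'pics/{f}.png',p[:,:,::-1]); np.savez(f'pics/{f}.npz',p=p,d=d,K=M['camera_matrix'],T=M['world_from_camera'])
    return s
def cloud(f):
    z=np.load(f'pics/{f}.npz'); d=z['d'];K=z['K'];T=z['T']
    v,u=np.mgrid[:d.shape[0],:d.shape[1]]
    x=(u-K[0,2])/K[0,0]*d; y=(v-K[1,2])/K[1,1]*d
    P=np.stack([x,-y,-d,np.ones_like(d)],-1)@np.array(T).T
    return z['p'],d,P[...,:3]
E
python3 - <<'E'
from h import *
print(get_state())
save('top','top0');save('scene','sc0')
print(camera_model('top'))
a=cv2.imread('pics/top0.png')
E
```

```text
pics
{'clock': 0.0, 'q': array([-1.24919427,  0.68999557, -0.19447863,  1.56638135,  0.15730486,
        0.90249945, -0.21512665]), 'qd': array([ 1.10666672e-05, -9.83311130e-04, -1.25459488e-03,  1.93790535e-03,
        1.12719023e-03,  2.21434864e-03, -9.66351324e-04]), 'joint_torque': array([ 2.55471323e-04, -5.27546668e+01, -1.26710761e+00, -1.53429508e+01,
       -5.27215283e-02,  6.39716411e-03,  1.64205862e-04]), 'tool_pos': array([0.17728617, 0.59864476, 0.23789197]), 'eef_rot': array([ 8.01189026e-01,  5.98410602e-01, -7.06579157e-04,  6.30228669e-04]), 'contact_force': array([ 0.38873348,  0.21340028, -0.19783871]), 'moment': array([-0.00095267, -0.06006411,  0.03849772]), 'opening': 0.9977479004186952}
{'camera_matrix': array([[455.6969449 ,   0.        , 322.02178625],
       [  0.        , 455.6969449 , 197.00871839],
       [  0.        ,   0.        ,   1.        ]]), 'world_from_camera': array([[-1.45845074e-02,  9.88183427e-01, -1.52580494e-01,
         3.47630320e-01],
       [-9.99893518e-01, -1.43381241e-02,  2.71501156e-03,
         8.14030038e-02],
       [ 4.95211367e-04,  1.52603844e-01,  9.88287317e-01,
         1.59660630e+00],
       [ 0.00000000e+00,  0.00000000e+00,  0.00000000e+00,
         1.00000000e+00]])}
```

View pics/top0.png

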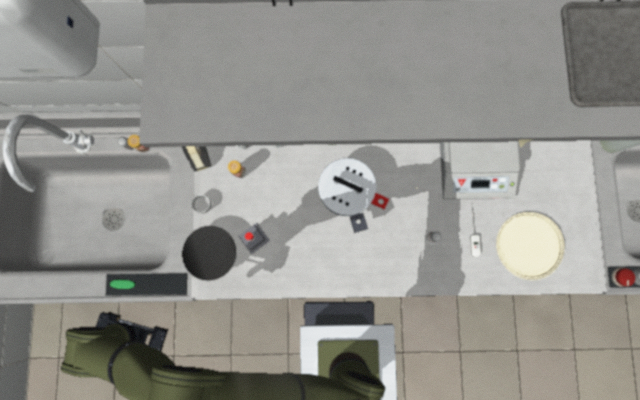

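View pics/sc0.png

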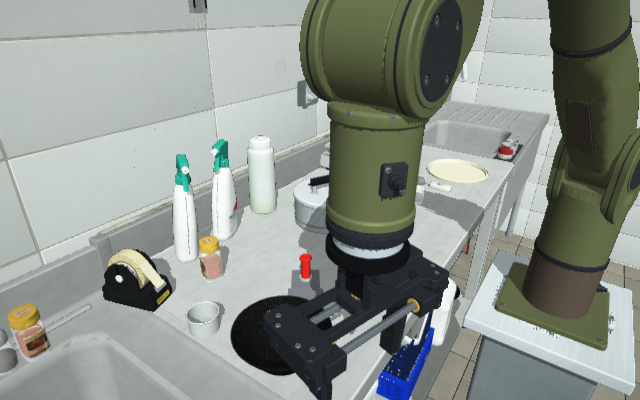

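Top view: the drum is at (347,186), its tab at (380,201) and the lug at (360,222). The pin is at (250,237), the salt at (435,237), the pepper at (236,168) and the ring at (202,203).

```bash
python3 - <<'E'
from h import *
p,d,P=cloud('top0')
for n,u,v in [('drum',347,186),('bar',343,182),('bar2',357,188),('tab',380,200),('lug',360,222),('pin',250,237),('stand',262,240),('salt',435,237),('pep',236,168),('ring',202,203),('pan',208,252),('shelf',330,130),('box',480,150),('tbl',300,260),('tape',196,157),('scale',480,183)]:
    print(n,P[v,u].round(3), p[v,u])
I=p.astype(int)
red=(I[...,0]>110)&(I[...,1]<70)&(I[...,2]<70)
for n,(a,b,c,e) in dict(tab=(365,395,190,212),pin=(240,262,228,246)).items():
    m=np.zeros(red.shape,bool); m[c:e,a:b]=red[c:e,a:b]
    Q=P[m]; print(n,m.sum(),np.median(Q,0).round(4),Q.min(0).round(3),Q.max(0).round(3))
# drum lid top fit: points z 0.10..0.115 near drum
c=P[186,347,:2]
r=np.hypot(*(P[...,:2]-c).transpose(2,0,1))
m=(P[...,2]>.095)&(P[...,2]<.113)&(r<.13)&~red
Q=P[m]; (x,y),rad=cv2.minEnclosingCircle(Q[:,:2].astype(np.float32)); print('circ all',x,y,rad)
m2=(P[...,2]>.13)&(P[...,2]<.17)&(r<.13);Q=P[m2];print('bar',m2.sum(),Q.mean(0),cv2.fitLine(Q[:,:2].astype(np.float32),cv2.DIST_L2,0,.01,.01).ravel())
m3=(P[...,2]>.113)&(P[...,2]<.127)&(r<.19)&(r>.1);Q=P[m3];print('lug',m3.sum(),Q.mean(0),Q.min(0),Q.max(0))
big=cv2.resize(p[140:275,180:460,::-1],None,fx=2.8,fy=2.8,interpolation=cv2.INTER_CUBIC);cv2.imwrite('pics/c1.png',big)
E
```

```text
drum [ 0.605 -0.003  0.152] [116 122 125]
bar [0.348 0.081 1.597] [28 29 28]
bar2 [ 0.599 -0.036  0.15 ] [27 27 27]
tab [ 0.581 -0.129 -0.003] [132 128 123]
lug [ 0.503 -0.055 -0.002] [138 140 139]
pin [0.448 0.312 0.122] [215  57  55]
stand [0.441 0.281 0.064] [65 67 71]
salt [ 0.441 -0.293  0.093] [128 131 129]
pep [0.682 0.365 0.097] [220 182 110]
ring [ 0.58   0.504 -0.007] [145 145 142]
pan [0.406 0.476 0.004] [59 57 58]
shelf [0.616 0.061 0.725] [151 152 148]
box [ 0.731 -0.458  0.102] [191 192 189]
tbl [ 0.374  0.157 -0.003] [201 201 199]
tape [0.724 0.503 0.089] [209 207 179]
scale [ 0.626 -0.466  0.056] [23 21 25]
tab 123 [ 0.5645 -0.1108  0.1055] [ 0.348 -0.139 -0.003] [0.586 0.081 1.597]
pin 34 [0.4515 0.3153 0.1192] [0.445 0.305 0.097] [0.461 0.326 0.126]
circ all 0.5979540944099426 -0.016548719257116318 0.11364366114139557
bar 172 [ 0.61135484 -0.00771959  0.14952224] [ 0.43495739  0.90045106  0.6113548  -0.00771959]
lug 192 [ 0.48847678 -0.04409151  0.11923911] [ 0.45912205 -0.09636979  0.11302191] [ 0.68232791 -0.01567183  0.12638263]
```

View pics/c1.png

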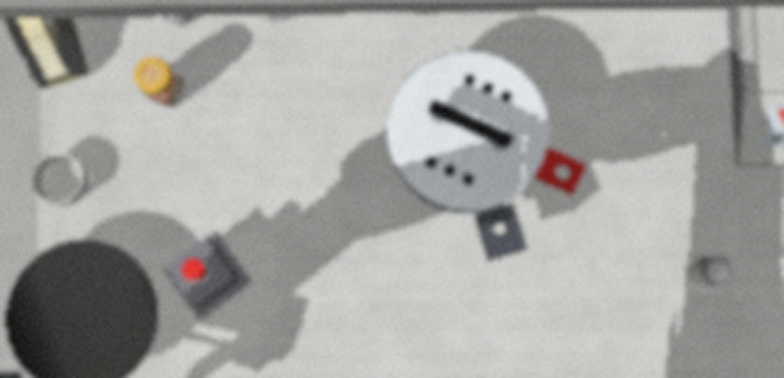

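```bash
cat >> h.py <<'E'
def ray(f,u,v,z):
    q=np.load(f'pics/{f}.npz');K=q['K'];T=np.array(q['T'])
    D=T[:3,:3]@np.array([(u-K[0,2])/K[0,0],-(v-K[1,2])/K[1,1],-1]); o=T[:3,3]
    return o+D*(z-o[2])/D[2]
def goto(p,yaw,s=None):
    """required tool-frame shift (units of .8m) and wz (units of pi), and tilt to vertical, from present state"""
    s=s or get_state(); Rt=R.from_quat(s['eef_rot'])
    best=None
    for y in (yaw,yaw+np.pi):
        Rg=R.from_euler('z',y)*R.from_euler('x',np.pi)
        w=(Rt.inv()*Rg).as_rotvec()
        if best is None or np.linalg.norm(w)<np.linalg.norm(best): best=w
    d=Rt.inv().apply(np.array(p)-s['tool_pos'])
    print('clk',round(float(s['clock']),2),'tool',s['tool_pos'].round(4),'yaw',np.degrees(Rt.as_matrix()[:2,0]@[1,0]).round(1),np.degrees(np.arctan2(*Rt.as_matrix()[1::-1,0])).round(1),'q',s['q'].round(2),'F',s['contact_force'].round(1))
    print('  d mm',(d*1000).round(1),'units',(d/.8).round(4),' w deg',np.degrees(best).round(2),'units',(best/np.pi).round(4))
E
python3 - <<'E'
from h import *
c=lambda a,b:(180+(a+.5)/2.8-.5,140+(b+.5)/2.8-.5)
g=lambda n,a,b,z:print(n,ray('top0',*c(a,b),z).round(4))or ray('top0',*c(a,b),z)
ax=g('drum',468,130,.107)
l=g('lug',499,229,.12);t=g('tab',562,172,.106);b1=g('b1',433,105,.152);b2=g('b2',510,143,.152);p=g('pin',193,269,.12)
print(p); st=g('standtop',207,272,.065); g('salt',715,270,.09)
print('mid',(b1+b2)/2,np.hypot(*(l-ax)[:2]),np.hypot(*(t-ax)[:2]))
ang=lambda v:np.degrees(np.arctan2(v[1],v[0]))
print(ang((l-ax)),ang(t-ax),ang(b2-b1))
goto([.61,0,.24],np.radians(-26))
E
```

```text
drum [ 0.613  -0.0055  0.107 ]
lug [ 0.4934 -0.0381  0.12  ]
tab [ 0.5613 -0.1154  0.106 ]
b1 [0.6349 0.0368 0.152 ]
b2 [ 0.5892 -0.0508  0.152 ]
pin [0.4522 0.3167 0.12  ]
[0.45220992 0.31674038 0.12      ]
standtop [0.4523 0.3087 0.065 ]
salt [ 0.4442 -0.294   0.09  ]
mid [ 0.61201895 -0.00700871  0.152     ] 0.12393959580759163 0.12145358807905372
-164.7649065686637 -115.23221213452481 -117.56872498365219
clk 0.1 tool [0.1773 0.5988 0.238 ] yaw 16.3 73.5 q [-1.25  0.69 -0.19  1.57  0.16  0.9  -0.22] F [ 0.4  0.8 -0.1]
  d mm [-451.3  584.9   -1.2] units [-0.5642  0.7311 -0.0015]  w deg [-6.000e-02  8.000e-02 -8.049e+01] units [-3.000e-04  4.000e-04 -4.472e-01]
```

>>> apply_moves:
  series:
    - {"x": -0.046, "y": 0.059, "wz": 0.055}
    - {"x": -0.035, "y": 0.066, "wz": 0.055}
    - {"x": -0.023, "y": 0.071, "wz": 0.055}
    - {"x": -0.01, "y": 0.074, "wz": 0.055}
    - {"x": 0.003, "y": 0.075, "wz": 0.055}
    - {"x": 0.016, "y": 0.073, "wz": 0.055}
    - {"x": 0.029, "y": 0.069, "wz": 0.055}
    - {"x": 0.04, "y": 0.063, "wz": 0.055}

```text
schema error: expected keys x, y, z, wx, wy, wz, fingers
```

```bash
python3 -c "
from h import *
goto([.61,-.005,.24],np.radians(-26))"
```

```text
clk 0.1 tool [0.1773 0.5988 0.238 ] yaw 16.3 73.5 q [-1.25  0.69 -0.19  1.57  0.16  0.9  -0.22] F [ 0.4  0.8 -0.1]
  d mm [-456.1  586.3   -1.2] units [-0.5702  0.7329 -0.0015]  w deg [-6.000e-02  8.000e-02 -8.049e+01] units [-3.000e-04  4.000e-04 -4.472e-01]
```

>>> apply_moves:
  series:
    - {"x": -0.046, "y": 0.059, "z": 0, "wx": 0, "wy": 0, "wz": 0.055, "fingers": 1}
    - {"x": -0.035, "y": 0.066, "z": 0, "wx": 0, "wy": 0, "wz": 0.055, "fingers": 1}
    - {"x": -0.023, "y": 0.071, "z": 0, "wx": 0, "wy": 0, "wz": 0.055, "fingers": 1}
    - {"x": -0.01, "y": 0.074, "z": 0, "wx": 0, "wy": 0, "wz": 0.055, "fingers": 1}
    - {"x": 0.003, "y": 0.075, "z": 0, "wx": 0, "wy": 0, "wz": 0.055, "fingers": 1}
    - {"x": 0.016, "y": 0.073, "z": 0, "wx": 0, "wy": 0, "wz": 0.055, "fingers": 1}
    - {"x": 0.029, "y": 0.069, "z": 0, "wx": 0, "wy": 0, "wz": 0.055, "fingers": 1}
    - {"x": 0.04, "y": 0.063, "z": 0, "wx": 0, "wy": 0, "wz": 0.055, "fingers": 1}

```text
clock: 1.1
tool_pos: [0.4569, 0.2011, 0.2348]
eef_rot: [0.998, -0.067, -0.002, -0.0]
contact_force: [1.3, 1.1, -0.5]
opening: 1.0
```

```bash
python3 -c "
from h import *
goto([.61,-.005,.24],np.radians(-26))"
```

```text
clk 1.1 tool [0.4569 0.2011 0.2348] yaw 56.8 -7.6 q [-0.6   0.54  0.15  1.95 -0.13  0.67 -0.5 ] F [ 1.3  1.1 -0.5]
  d mm [179.1 183.9  -6.1] units [ 0.2239  0.2299 -0.0076]  w deg [ 0.02  0.25 18.36] units [1.00e-04 1.40e-03 1.02e-01]
```

>>> apply_moves:
  series:
    - {"x": 0.052, "y": 0.054, "z": 0, "wx": 0, "wy": 0, "wz": 0.051, "fingers": 1}
    - {"x": 0.06, "y": 0.045, "z": 0, "wx": 0, "wy": 0, "wz": 0.051, "fingers": 1}
    - {"x": 0.067, "y": 0.034, "z": 0, "wx": 0, "wy": 0, "wz": 0, "fingers": 1}
    - {"x": 0.055, "y": 0.028, "z": 0, "wx": 0, "wy": 0, "wz": 0, "fingers": 1}
    - {"x": 0, "y": 0, "z": 0, "wx": 0, "wy": 0, "wz": 0, "fingers": 1}

```text
clock: 1.72
tool_pos: [0.5973, 0.004, 0.2327]
eef_rot: [0.972, -0.234, -0.002, 0.002]
contact_force: [-0.4, 0.7, 0.2]
opening: 0.996
```

```bash
python3 -c "
from h import *
goto([.612,-.0055,.122],np.radians(-26.5))
save('wrist','w1')"
```

```text
clk 1.73 tool [0.5973 0.004  0.2327] yaw 51.0 -27.1 q [-0.21  0.67  0.23  1.67 -0.19  0.83 -0.38] F [-0.4  0.7  0.2]
  d mm [ 17.7   1.3 110.6] units [0.0221 0.0016 0.1383]  w deg [ 0.23  0.18 -0.62] units [ 0.0013  0.001  -0.0034]
```

View pics/w1.png

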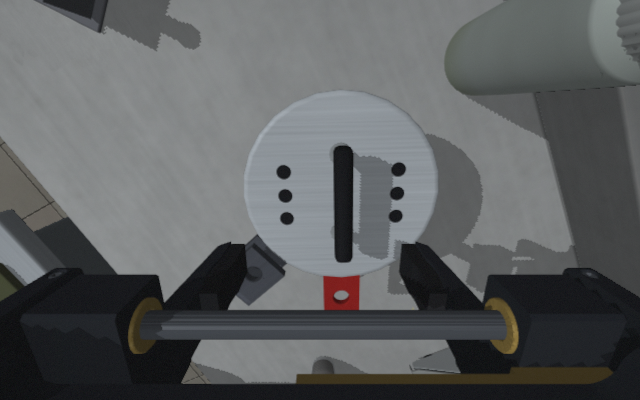

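Wrist view: the bar runs from (343,150) to (343,258), the tab hole is at (341,295) and the lug hole at about (255,271).

```bash
python3 - <<'E'
from h import *
f='w1'
b1=ray(f,343,148,.152);b2=ray(f,343,258,.152);t=ray(f,341,295,.106);l=ray(f,255,271,.12)
lid=ray(f,341.5,184,.107)
print(b1,b2,(b1+b2)/2,lid,'t',t,'l',l)
ang=lambda v:np.degrees(np.arctan2(v[1],v[0]))
ax=(b1+b2)/2
print(np.hypot(*(l-ax)[:2]),np.hypot(*(t-ax)[:2]),ang(l-ax),ang(t-ax),ang(b2-b1))
goto([ax[0],ax[1],.122],np.radians(ang(b2-b1)+90))
E
```

```text
[0.63201429 0.0449879  0.152     ] [ 0.58988575 -0.04258634  0.152     ] [0.61095002 0.00120078 0.152     ] [0.61515226 0.00706941 0.107     ] t [ 0.55850519 -0.10902104  0.106     ] l [ 0.49587613 -0.03280369  0.12      ]
0.11999293022702036 0.12206272458505094 -163.53752693723976 -115.44565191068372 -115.69038604392308
clk 1.77 tool [0.5961 0.0068 0.2324] yaw 51.1 -26.9 q [-0.22  0.67  0.23  1.67 -0.19  0.83 -0.38] F [ 0.8  0.7 -0.1]
  d mm [ 16.4  -2.  110.3] units [ 0.0205 -0.0025  0.1379]  w deg [ 0.17  0.33 -1.25] units [ 0.0009  0.0018 -0.0069]
```

>>> apply_moves:
  series:
    - {"x": 0.02, "y": 0, "z": 0, "wx": 0.001, "wy": 0.001, "wz": -0.005, "fingers": 0.5}
    - {"x": 0, "y": 0, "z": 0.06, "wx": 0, "wy": 0, "wz": 0, "fingers": 0}
    - {"x": 0, "y": 0, "z": 0.05, "wx": 0, "wy": 0, "wz": 0, "fingers": 0}
    - {"x": 0, "y": 0, "z": 0, "wx": 0, "wy": 0, "wz": 0, "fingers": 0}

```text
clock: 2.28
tool_pos: [0.6075, 0.0089, 0.1422]
eef_rot: [0.975, -0.22, -0.003, -0.003]
contact_force: [-0.1, 0.7, -0.8]
opening: 0.57
```

```bash
python3 -c "
from h import *
goto([.612,-.002,.122],np.radians(-26))
"
```

```text
clk 2.27 tool [0.6075 0.0089 0.1422] yaw 51.7 -25.4 q [-0.18  0.8   0.17  1.71 -0.22  0.65 -0.33] F [-0.1  0.7 -0.8]
  d mm [ 8.9  8.  20.1] units [0.0112 0.01   0.0251]  w deg [-0.26  0.47  0.56] units [-0.0015  0.0026  0.0031]
```

>>> apply_moves:
  series:
    - {"x": 0.011, "y": 0.011, "z": 0.015, "wx": -0.001, "wy": 0.002, "wz": 0, "fingers": 0}
    - {"x": 0, "y": 0, "z": 0.012, "wx": 0, "wy": 0, "wz": 0, "fingers": 0}
    - {"x": 0, "y": 0, "z": 0, "wx": 0, "wy": 0, "wz": 0, "fingers": 0}

```text
clock: 2.65
tool_pos: [0.6133, -0.0017, 0.1224]
eef_rot: [0.976, -0.219, 0.001, -0.002]
contact_force: [0.4, -0.5, 0.4]
opening: 0.5
```

```bash
python3 -c "
from h import *
goto([.612,-.002,.122],np.radians(-26))
"
```

```text
clk 2.65 tool [ 0.6133 -0.0017  0.1224] yaw 51.8 -25.3 q [-0.16  0.83  0.17  1.71 -0.22  0.61 -0.31] F [ 0.4 -0.5  0.4]
  d mm [-1.   0.8  0.4] units [-0.0013  0.001   0.0005]  w deg [-0.23 -0.12  0.69] units [-0.0013 -0.0006  0.0038]
```

Close on the bar with a moderate force.

>>> apply_moves:
  force: 25
  series:
    - {"x": 0, "y": 0, "z": 0, "wx": 0, "wy": 0, "wz": 0, "fingers": -1}
    - {"x": 0, "y": 0, "z": 0, "wx": 0, "wy": 0, "wz": 0, "fingers": -1}
    - {"x": 0, "y": 0, "z": 0, "wx": 0, "wy": 0, "wz": 0, "fingers": -1}
    - {"x": 0, "y": 0, "z": 0, "wx": 0, "wy": 0, "wz": 0, "fingers": -1}

```text
clock: 3.15
tool_pos: [0.6141, -0.0016, 0.124]
eef_rot: [0.976, -0.219, 0.003, -0.002]
contact_force: [0.8, -0.1, -2.6]
opening: 0.176
```

```bash
python3 -c "
from h import *
s=get_state();print(s['opening']);goto([.612,-.002,.122],np.radians(-74))
"
```

```text
0.17639481101243645
clk 3.15 tool [ 0.6141 -0.0016  0.124 ] yaw 51.8 -25.3 q [-0.16  0.83  0.17  1.71 -0.22  0.61 -0.31] F [ 0.8 -0.1 -2.6]
  d mm [-1.7  1.3  1.9] units [-0.0021  0.0016  0.0024]  w deg [-0.38 -0.08 48.66] units [-0.0021 -0.0005  0.2704]
```

>>> apply_moves:
  series:
    - {"x": 0, "y": 0, "z": 0, "wx": 0, "wy": 0, "wz": 0.045, "fingers": -1}
    - {"x": 0, "y": 0, "z": 0, "wx": 0, "wy": 0, "wz": 0.045, "fingers": -1}
    - {"x": 0, "y": 0, "z": 0, "wx": 0, "wy": 0, "wz": 0.045, "fingers": -1}
    - {"x": 0, "y": 0, "z": 0, "wx": 0, "wy": 0, "wz": 0.045, "fingers": -1}
    - {"x": 0, "y": 0, "z": 0, "wx": 0, "wy": 0, "wz": 0.04, "fingers": -1}
    - {"x": 0, "y": 0, "z": 0, "wx": 0, "wy": 0, "wz": 0, "fingers": -1}

```text
clock: 3.9
tool_pos: [0.6161, -0.0036, 0.1239]
eef_rot: [0.839, -0.544, 0.004, -0.002]
contact_force: [0.1, 0.1, 1.2]
opening: 0.176
```

```bash
python3 -c "
from h import *
s=get_state();print(s['opening']);goto([.612,-.002,.122],np.radians(-74))
save('wrist','w2')
"
```

```text
0.17630302007862936
clk 3.9 tool [ 0.6161 -0.0036  0.1239] yaw 23.4 -65.9 q [-0.27  0.86  0.36  1.72 -0.46  0.64 -0.8 ] F [0.1 0.1 1.2]
  d mm [-3.2  3.1  1.9] units [-0.004   0.0038  0.0024]  w deg [-0.53 -0.24  8.07] units [-0.003  -0.0013  0.0448]
```

View pics/w2.png

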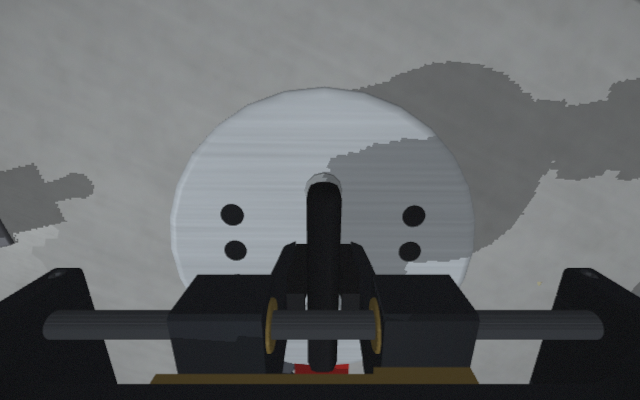

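>>> apply_moves:
  series:
    - {"x": 0, "y": 0, "z": 0, "wx": 0, "wy": 0, "wz": 0.047, "fingers": -1}
    - {"x": 0, "y": 0, "z": 0, "wx": 0, "wy": 0, "wz": 0, "fingers": -1}
    - {"x": 0, "y": 0, "z": 0, "wx": 0, "wy": 0, "wz": 0, "fingers": -1}

```text
clock: 4.32
tool_pos: [0.6163, -0.0043, 0.124]
eef_rot: [0.798, -0.602, 0.005, -0.003]
contact_force: [0.5, -0.6, -0.3]
opening: 0.179
```

```bash
python3 -c "
from h import *
goto([.614,-.003,.122],np.radians(-74.3))
"
```

```text
clk 4.33 tool [ 0.6163 -0.0043  0.124 ] yaw 15.7 -74.1 q [-0.29  0.86  0.4   1.72 -0.51  0.65 -0.9 ] F [ 0.5 -0.6 -0.3]
  d mm [-1.8  1.8  1.9] units [-0.0023  0.0023  0.0024]  w deg [-0.58 -0.21  0.22] units [-0.0032 -0.0012  0.0012]
```

Release, rise and look.

>>> apply_moves:
  series:
    - {"x": 0, "y": 0, "z": 0, "wx": 0, "wy": 0, "wz": 0, "fingers": 1}
    - {"x": 0, "y": 0, "z": 0, "wx": 0, "wy": 0, "wz": 0, "fingers": 1}
    - {"x": 0, "y": 0, "z": -0.06, "wx": -0.003, "wy": -0.001, "wz": 0, "fingers": 1}
    - {"x": 0, "y": 0, "z": -0.075, "wx": 0, "wy": 0, "wz": 0, "fingers": 1}
    - {"x": 0, "y": -0.05, "z": -0.02, "wx": 0, "wy": 0, "wz": 0, "fingers": 1}
    - {"x": 0, "y": 0, "z": 0, "wx": 0, "wy": 0, "wz": 0, "fingers": 1}
    - {"x": 0, "y": 0, "z": 0, "wx": 0, "wy": 0, "wz": 0, "fingers": 1}

```text
clock: 5.2
tool_pos: [0.6535, 0.008, 0.2512]
eef_rot: [0.8, -0.599, -0.001, 0.0]
contact_force: [-1.2, -0.4, -0.3]
opening: 0.946
```

```bash
python3 -c "
from h import *
goto([.614,-.003,.122],np.radians(-74.3))
save('wrist','w3')
"
```

```text
clk 5.2 tool [0.6535 0.008  0.2512] yaw 16.1 -73.7 q [-0.34  0.77  0.51  1.48 -0.41  1.01 -1.01] F [-1.2 -0.4 -0.3]
  d mm [ -0.3  40.7 129.2] units [-0.0003  0.0509  0.1616]  w deg [0.12 0.12 0.64] units [0.0007 0.0007 0.0035]
```

View pics/w3.png

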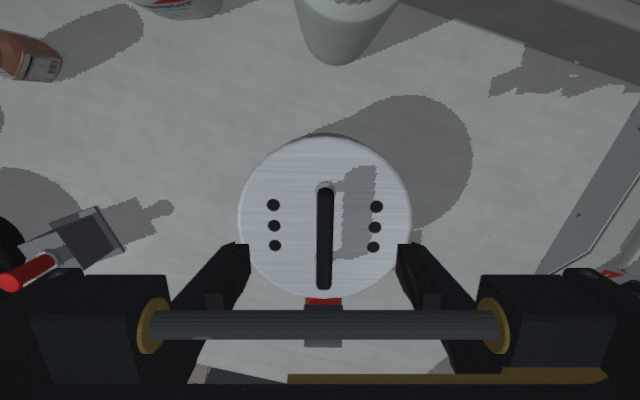

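>>> apply_moves:
  series:
    - {"x": 0, "y": 0.075, "z": 0, "wx": 0, "wy": 0, "wz": 0, "fingers": 1}
    - {"x": 0, "y": 0.06, "z": 0, "wx": 0, "wy": 0, "wz": 0, "fingers": 1}
    - {"x": 0, "y": 0, "z": 0, "wx": 0, "wy": 0, "wz": 0, "fingers": 1}
    - {"x": 0, "y": 0, "z": 0, "wx": 0, "wy": 0, "wz": 0, "fingers": 1}

```text
clock: 5.75
tool_pos: [0.543, -0.023, 0.2479]
eef_rot: [0.8, -0.599, -0.005, 0.002]
contact_force: [-0.3, -0.3, 0.0]
opening: 0.997
```

```bash
python3 -c "
from h import *
goto([.614,-.003,.122],np.radians(-74.3))
save('wrist','w4')
a=cv2.imread('pics/w4.png')[100:320,180:470]
cv2.imwrite('pics/c4.png',cv2.resize(a,None,fx=2.7,fy=2.7,interpolation=cv2.INTER_CUBIC))
"
```

```text
clk 5.75 tool [ 0.543  -0.023   0.2479] yaw 16.1 -73.7 q [-0.34  0.62  0.51  1.81 -0.4   0.82 -0.92] F [-0.3 -0.3  0. ]
  d mm [  1.4 -74.9 125.2] units [ 0.0018 -0.0936  0.1565]  w deg [0.52 0.27 0.65] units [0.0029 0.0015 0.0036]
```

View pics/c4.png

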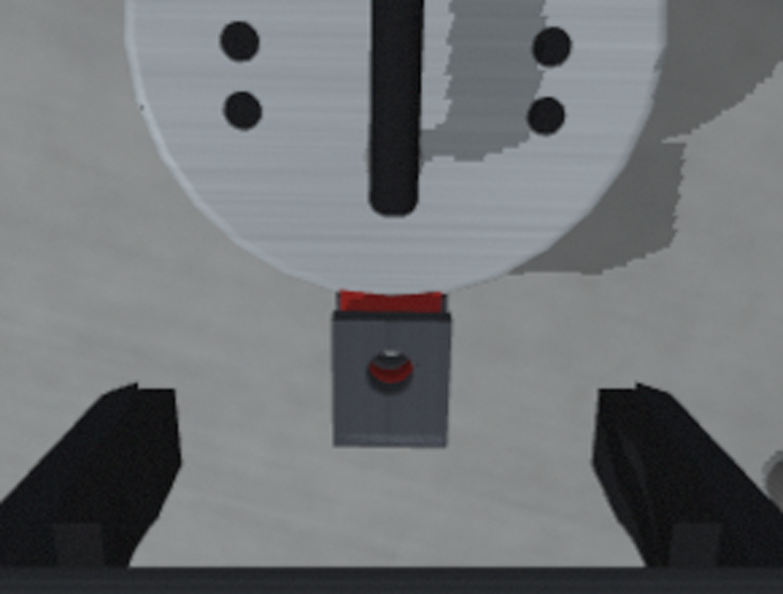

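```bash
python3 -c "
from h import *
print('lug',ray('w4',324.5,237.1,.12))
goto([.50,.33,.24],np.radians(-74))
"
```

```text
lug [ 0.49440814 -0.0383058   0.12      ]
clk 5.8 tool [ 0.5429 -0.0232  0.2478] yaw 16.1 -73.7 q [-0.34  0.62  0.51  1.81 -0.4   0.82 -0.92] F [-0.4  0.2 -0.1]
  d mm [-350.9  -58.3    8.8] units [-0.4387 -0.0729  0.0111]  w deg [0.56 0.27 0.34] units [0.0031 0.0015 0.0019]
```

>>> apply_moves:
  series:
    - {"x": -0.074, "y": -0.012, "z": 0, "wx": 0.003, "wy": 0.001, "wz": 0, "fingers": 1}
    - {"x": -0.074, "y": -0.012, "z": 0, "wx": 0, "wy": 0, "wz": 0, "fingers": 1}
    - {"x": -0.074, "y": -0.012, "z": 0, "wx": 0, "wy": 0, "wz": 0, "fingers": 1}
    - {"x": -0.074, "y": -0.012, "z": 0, "wx": 0, "wy": 0, "wz": 0, "fingers": 1}
    - {"x": -0.074, "y": -0.012, "z": 0, "wx": 0, "wy": 0, "wz": 0, "fingers": 1}
    - {"x": -0.074, "y": -0.012, "z": 0, "wx": 0, "wy": 0, "wz": 0, "fingers": 1}
    - {"x": 0, "y": 0, "z": 0, "wx": 0, "wy": 0, "wz": 0, "fingers": 1}
    - {"x": 0, "y": 0, "z": 0, "wx": 0, "wy": 0, "wz": 0, "fingers": 1}

```text
clock: 6.8
tool_pos: [0.5053, 0.3496, 0.2447]
eef_rot: [0.802, -0.597, 0.004, -0.003]
contact_force: [0.5, -0.9, 0.1]
opening: 0.995
```

```bash
python3 -c "
from h import *
goto([.50,.33,.24],np.radians(-74))
save('wrist','w5')
goto([.50,.33,.24],np.radians(-74))
"
```

```text
clk 6.8 tool [0.5053 0.3496 0.2447] yaw 16.4 -73.3 q [-0.99  0.73  0.57  1.62 -0.46  0.92 -1.53] F [ 0.5 -0.9  0.1]
  d mm [17.2 10.7  4.6] units [0.0216 0.0134 0.0058]  w deg [-0.48 -0.15  0.67] units [-0.0027 -0.0008  0.0037]
clk 6.85 tool [0.5048 0.3503 0.2445] yaw 16.5 -73.3 q [-0.99  0.73  0.57  1.62 -0.46  0.92 -1.53] F [-0.8  0.7 -0.2]
  d mm [18.1 10.5  4.5] units [0.0226 0.0131 0.0056]  w deg [-0.45 -0.08  0.7 ] units [-0.0025 -0.0004  0.0039]
```

View pics/w5.png

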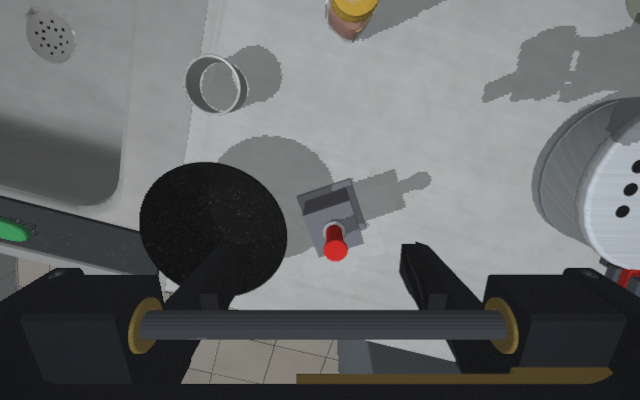

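The pin head is at (335.5,250) and the stand's top at about (335,228). The pan to its left is low.

```bash
python3 -c "
from h import *
p=ray('w5',335.5,250,.12);print(p)
q,d,P=cloud('w5');print(P[250,335],P[230,225],P[280,200])
goto([p[0],p[1],.16],np.radians(-74))
"
```

```text
[0.44980479 0.31996867 0.12      ]
[0.44990231 0.32057071 0.12050436] [0.37866208 0.46105735 0.00564427] [0.49877055 0.40457799 0.28270408]
clk 6.85 tool [0.5048 0.3503 0.2445] yaw 16.5 -73.3 q [-0.99  0.73  0.57  1.62 -0.46  0.92 -1.53] F [-0.8  0.7 -0.2]
  d mm [13.1 62.1 84.1] units [0.0164 0.0776 0.1051]  w deg [-0.45 -0.08  0.7 ] units [-0.0025 -0.0004  0.0039]
```

>>> apply_moves:
  series:
    - {"x": 0.009, "y": 0.04, "z": 0.04, "wx": -0.002, "wy": 0, "wz": 0, "fingers": 0.6}
    - {"x": 0.009, "y": 0.037, "z": 0.04, "wx": 0, "wy": 0, "wz": 0, "fingers": 0.3}
    - {"x": 0, "y": 0, "z": 0, "wx": 0, "wy": 0, "wz": 0, "fingers": 0.3}
    - {"x": 0, "y": 0, "z": 0, "wx": 0, "wy": 0, "wz": 0, "fingers": 0.3}

```text
clock: 7.35
tool_pos: [0.4544, 0.3139, 0.1808]
eef_rot: [0.8, -0.6, 0.003, -0.002]
contact_force: [0.7, 0.5, -0.2]
opening: 0.653
```

```bash
python3 -c "
from h import *
goto([.4505,.3185,.078],np.radians(-74))
"
```

```text
clk 7.35 tool [0.4544 0.3139 0.1808] yaw 16.0 -73.8 q [-0.98  0.73  0.5   1.87 -0.53  0.67 -1.45] F [ 0.7  0.5 -0.2]
  d mm [ -5.8   3.3 102.7] units [-0.0072  0.0041  0.1284]  w deg [-0.44 -0.15  0.2 ] units [-0.0025 -0.0008  0.0011]
```

>>> apply_moves:
  series:
    - {"x": -0.007, "y": 0.004, "z": 0.03, "wx": -0.002, "wy": -0.001, "wz": 0, "fingers": 0.3}
    - {"x": 0, "y": 0, "z": 0.05, "wx": 0, "wy": 0, "wz": 0, "fingers": 0.3}
    - {"x": 0, "y": 0, "z": 0.04, "wx": 0, "wy": 0, "wz": 0, "fingers": 0.3}
    - {"x": 0, "y": 0, "z": 0, "wx": 0, "wy": 0, "wz": 0, "fingers": 0.3}

```text
clock: 7.85
tool_pos: [0.4613, 0.3225, 0.0878]
eef_rot: [0.799, -0.601, 0.004, -0.009]
contact_force: [0.5, -0.0, -0.1]
opening: 0.651
```

```bash
python3 -c "
from h import *
goto([.4505,.3185,.078],np.radians(-74))
"
```

```text
clk 7.85 tool [0.4613 0.3225 0.0878] yaw 15.8 -73.9 q [-0.9   0.87  0.36  1.91 -0.64  0.46 -1.37] F [ 0.5 -0.  -0.1]
  d mm [ 1.  11.6  9.6] units [0.0012 0.0145 0.012 ]  w deg [-1.1   0.31  0.06] units [-0.0061  0.0017  0.0003]
```

>>> apply_moves:
  series:
    - {"x": 0.001, "y": 0.014, "z": 0.006, "wx": -0.006, "wy": 0.002, "wz": 0, "fingers": 0.3}
    - {"x": 0, "y": 0, "z": 0.004, "wx": 0, "wy": 0, "wz": 0, "fingers": 0.3}
    - {"x": 0, "y": 0, "z": 0, "wx": 0, "wy": 0, "wz": 0, "fingers": 0.3}

```text
clock: 8.22
tool_pos: [0.4536, 0.3199, 0.0828]
eef_rot: [0.799, -0.602, 0.002, -0.003]
contact_force: [-0.5, -0.6, -0.0]
opening: 0.651
```

```bash
python3 -c "
from h import *
goto([.4505,.3185,.078],np.radians(-74))
"
```

```text
clk 8.22 tool [0.4536 0.3199 0.0828] yaw 15.8 -74.0 q [-0.91  0.87  0.36  1.92 -0.65  0.46 -1.37] F [-0.5 -0.6 -0. ]
  d mm [0.5 3.4 4.8] units [0.0006 0.0043 0.006 ]  w deg [-0.36  0.03  0.03] units [-0.002   0.0002  0.0002]
```

>>> apply_moves:
  series:
    - {"x": 0, "y": 0.004, "z": 0.006, "wx": -0.002, "wy": 0, "wz": 0, "fingers": 0.3}
    - {"x": 0, "y": 0, "z": 0.001, "wx": 0, "wy": 0, "wz": 0, "fingers": 0.3}
    - {"x": 0, "y": 0, "z": 0, "wx": 0, "wy": 0, "wz": 0, "fingers": 0.3}

```text
clock: 8.6
tool_pos: [0.4508, 0.3194, 0.0777]
eef_rot: [0.799, -0.602, -0.0, -0.001]
contact_force: [0.2, 0.1, -0.1]
opening: 0.65
```

```bash
python3 -c "
from h import *
goto([.4505,.3185,.078],np.radians(-74))
"
```

```text
clk 8.6 tool [0.4508 0.3194 0.0777] yaw 15.8 -74.0 q [-0.9   0.88  0.35  1.92 -0.65  0.45 -1.36] F [ 0.2  0.1 -0.1]
  d mm [ 0.7  0.6 -0.3] units [ 0.0009  0.0007 -0.0003]  w deg [-0.07  0.06  0.04] units [-0.0004  0.0004  0.0002]
```

>>> apply_moves:
  force: 30
  series:
    - {"x": 0, "y": 0, "z": 0, "wx": 0, "wy": 0, "wz": 0, "fingers": -1}
    - {"x": 0, "y": 0, "z": 0, "wx": 0, "wy": 0, "wz": 0, "fingers": -1}
    - {"x": 0, "y": 0, "z": 0, "wx": 0, "wy": 0, "wz": 0, "fingers": -1}
    - {"x": 0, "y": 0, "z": 0, "wx": 0, "wy": 0, "wz": 0, "fingers": -1}
    - {"x": 0, "y": 0, "z": 0, "wx": 0, "wy": 0, "wz": 0, "fingers": -1}
    - {"x": 0, "y": 0, "z": 0, "wx": 0, "wy": 0, "wz": 0, "fingers": -1}

```text
clock: 9.35
tool_pos: [0.4509, 0.3193, 0.0778]
eef_rot: [0.799, -0.602, -0.0, -0.001]
contact_force: [0.5, -0.2, -0.9]
opening: 0.256
```

```bash
python3 -c "
from h import *
print(get_state()['opening'])
goto([.4505,.3185,.22],np.radians(-74))
"
```

```text
0.2559558330016973
clk 9.35 tool [0.4509 0.3193 0.0778] yaw 15.8 -74.0 q [-0.9   0.88  0.35  1.92 -0.65  0.45 -1.36] F [ 0.5 -0.2 -0.9]
  d mm [   0.5    0.5 -142.2] units [ 0.0006  0.0006 -0.1778]  w deg [-0.07  0.06  0.03] units [-0.0004  0.0003  0.0002]
```

>>> apply_moves:
  series:
    - {"x": 0, "y": 0, "z": 0, "wx": 0, "wy": 0, "wz": 0, "fingers": -1}
    - {"x": 0, "y": 0, "z": 0, "wx": 0, "wy": 0, "wz": 0, "fingers": -1}

```text
clock: 9.6
tool_pos: [0.4509, 0.3193, 0.0778]
eef_rot: [0.799, -0.602, -0.0, -0.001]
contact_force: [0.1, -0.0, -0.7]
opening: 0.259
```

The opening of 22.8 mm is too wide for the 20 mm grip, so the pads are probably catching the head. I'll regrip about 5 mm lower.

>>> apply_moves:
  series:
    - {"x": 0, "y": 0, "z": 0, "wx": 0, "wy": 0, "wz": 0, "fingers": -0.1}
    - {"x": 0, "y": 0, "z": 0, "wx": 0, "wy": 0, "wz": 0, "fingers": -0.1}
    - {"x": 0, "y": 0, "z": 0.0055, "wx": 0, "wy": 0, "wz": 0, "fingers": -0.1}
    - {"x": 0, "y": 0, "z": 0, "wx": 0, "wy": 0, "wz": 0, "fingers": -0.1}

```text
clock: 10.1
tool_pos: [0.4509, 0.3194, 0.0731]
eef_rot: [0.799, -0.602, -0.0, -0.001]
contact_force: [-0.2, -0.7, 0.0]
opening: 0.447
```

```bash
python3 -c "
from h import *
print(get_state()['opening'])
goto([.4505,.3185,.0735],np.radians(-74))
s=save('wrist','w6')
"
```

```text
0.4470652948896288
clk 10.1 tool [0.4509 0.3194 0.0731] yaw 15.8 -74.0 q [-0.9   0.89  0.34  1.93 -0.66  0.44 -1.36] F [-0.2 -0.7  0. ]
  d mm [ 0.7  0.6 -0.5] units [ 0.0009  0.0008 -0.0006]  w deg [-0.07  0.06  0.04] units [-0.0004  0.0004  0.0002]
```

View pics/w6.png

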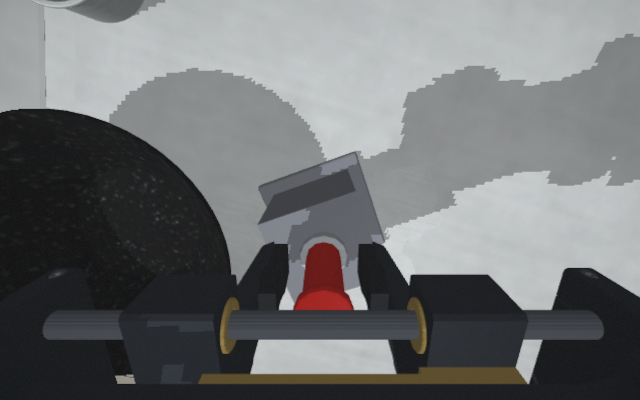

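The pin at column 323 is centred between the fingers. I'm closing on it.

>>> apply_moves:
  series:
    - {"x": 0, "y": 0, "z": 0, "wx": 0, "wy": 0, "wz": 0, "fingers": -1}
    - {"x": 0, "y": 0, "z": 0, "wx": 0, "wy": 0, "wz": 0, "fingers": -1}
    - {"x": 0, "y": 0, "z": 0, "wx": 0, "wy": 0, "wz": 0, "fingers": -1}
    - {"x": 0, "y": 0, "z": 0, "wx": 0, "wy": 0, "wz": 0, "fingers": -1}
    - {"x": 0, "y": 0, "z": 0, "wx": 0, "wy": 0, "wz": 0, "fingers": -1}

```text
clock: 10.78
tool_pos: [0.451, 0.3193, 0.0732]
eef_rot: [0.799, -0.602, 0.0, -0.001]
contact_force: [-0.3, 0.6, -2.0]
opening: 0.256
```

Same value at both heights, so 0.256 must simply be the reading for this grip. I'm lifting gently.

>>> apply_moves:
  series:
    - {"x": 0, "y": 0, "z": -0.02, "wx": 0, "wy": 0, "wz": 0, "fingers": -1}
    - {"x": 0, "y": 0, "z": -0.03, "wx": 0, "wy": 0, "wz": 0, "fingers": -1}
    - {"x": 0, "y": 0, "z": -0.03, "wx": 0, "wy": 0, "wz": 0, "fingers": -1}
    - {"x": 0, "y": 0, "z": 0, "wx": 0, "wy": 0, "wz": 0, "fingers": -1}

```text
clock: 11.28
tool_pos: [0.4511, 0.3192, 0.1413]
eef_rot: [0.799, -0.602, 0.0, -0.001]
contact_force: [0.5, -0.5, -1.2]
opening: 0.263
```

```bash
python3 -c "
from h import *
print(get_state()['opening'])
goto([.451,.3193,.25],np.radians(-74))
"
```

```text
0.2628874037346314
clk 11.28 tool [0.4511 0.3192 0.1413] yaw 15.8 -74.0 q [-0.96  0.79  0.45  1.9  -0.59  0.59 -1.42] F [ 0.5 -0.5 -1.2]
  d mm [  -0.3   -0.2 -108.7] units [-0.0004 -0.0002 -0.1358]  w deg [-0.12  0.08  0.01] units [-0.0007  0.0004  0.0001]
```

>>> apply_moves:
  series:
    - {"x": 0, "y": 0, "z": -0.06, "wx": 0, "wy": 0, "wz": 0, "fingers": -1}
    - {"x": 0, "y": 0, "z": -0.06, "wx": 0, "wy": 0, "wz": 0, "fingers": -1}
    - {"x": 0, "y": 0, "z": 0, "wx": 0, "wy": 0, "wz": 0, "fingers": -1}

```text
clock: 11.65
tool_pos: [0.4497, 0.3188, 0.2384]
eef_rot: [0.799, -0.602, -0.001, 0.0]
contact_force: [0.3, 0.6, -1.8]
opening: 0.263
```

```bash
python3 -c "
from h import *
print(get_state()['opening'])
goto([.4944,-.0383,.24],np.radians(-74))
"
```

```text
0.26322104637023924
clk 11.65 tool [0.4497 0.3188 0.2384] yaw 15.8 -74.0 q [-1.04  0.66  0.58  1.81 -0.48  0.81 -1.51] F [ 0.3  0.6 -1.8]
  d mm [355.6  55.7  -1.7] units [ 0.4444  0.0696 -0.0022]  w deg [0.07 0.04 0.04] units [0.0004 0.0002 0.0002]
```

>>> apply_moves:
  series:
    - {"x": 0.06, "y": 0.01, "z": 0, "wx": 0, "wy": 0, "wz": 0, "fingers": -1}
    - {"x": 0.065, "y": 0.01, "z": 0, "wx": 0, "wy": 0, "wz": 0, "fingers": -1}
    - {"x": 0.065, "y": 0.01, "z": 0, "wx": 0, "wy": 0, "wz": 0, "fingers": -1}
    - {"x": 0.065, "y": 0.01, "z": 0, "wx": 0, "wy": 0, "wz": 0, "fingers": -1}
    - {"x": 0.065, "y": 0.01, "z": 0, "wx": 0, "wy": 0, "wz": 0, "fingers": -1}
    - {"x": 0.065, "y": 0.01, "z": 0, "wx": 0, "wy": 0, "wz": 0, "fingers": -1}
    - {"x": 0.055, "y": 0.009, "z": 0, "wx": 0, "wy": 0, "wz": 0, "fingers": -1}
    - {"x": 0, "y": 0, "z": 0, "wx": 0, "wy": 0, "wz": 0, "fingers": -1}

```text
clock: 12.65
tool_pos: [0.4897, -0.0427, 0.2272]
eef_rot: [0.801, -0.599, -0.007, 0.006]
contact_force: [0.3, 0.5, -1.3]
opening: 0.257
```

```bash
python3 -c "
from h import *
print(get_state()['opening'])
goto([.4944,-.0383,.20],np.radians(-74))
"
```

```text
0.2569476966515805
clk 12.65 tool [ 0.4897 -0.0427  0.2272] yaw 16.2 -73.6 q [-0.31  0.59  0.49  1.98 -0.41  0.69 -0.85] F [ 0.3  0.5 -1.3]
  d mm [-2.8 -6.2 27.1] units [-0.0035 -0.0078  0.0339]  w deg [1.04 0.16 0.42] units [0.0058 0.0009 0.0023]
```

>>> apply_moves:
  series:
    - {"x": -0.003, "y": -0.008, "z": 0.018, "wx": 0.006, "wy": 0.001, "wz": 0, "fingers": -1}
    - {"x": 0, "y": 0, "z": 0.01, "wx": 0, "wy": 0, "wz": 0, "fingers": -1}
    - {"x": 0, "y": 0, "z": 0, "wx": 0, "wy": 0, "wz": 0, "fingers": -1}
    - {"x": 0, "y": 0, "z": 0, "wx": 0, "wy": 0, "wz": 0, "fingers": -1}

```text
clock: 13.15
tool_pos: [0.4924, -0.0351, 0.2011]
eef_rot: [0.802, -0.598, -0.003, 0.001]
contact_force: [1.5, -0.1, -1.7]
opening: 0.261
```

```bash
python3 -c "
from h import *
goto([.4944,-.0383,.195],np.radians(-74))
save('wrist','w7')
a=cv2.imread('pics/w7.png')[150:400,180:470]
cv2.imwrite('pics/c7.png',cv2.resize(a,None,fx=2.3,fy=2.3,interpolation=cv2.INTER_CUBIC))
"
```

```text
clk 13.15 tool [ 0.4924 -0.0351  0.2011] yaw 16.4 -73.4 q [-0.29  0.62  0.45  2.01 -0.46  0.61 -0.82] F [ 1.5 -0.1 -1.7]
  d mm [ 3.6 -1.   6. ] units [ 0.0045 -0.0013  0.0075]  w deg [0.3  0.25 0.61] units [0.0017 0.0014 0.0034]
```

View pics/c7.png

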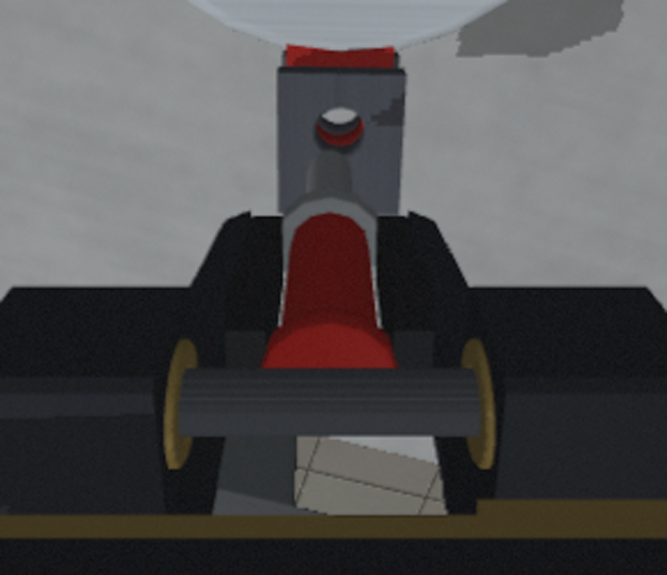

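```bash
python3 -c "
from h import *
hole=ray('w7',327.1,206.2,.12); print('hole',hole)
tip=ray('w7',180+331.5/2.3-.5,150+154/2.3-.5,.138); print('tip',tip)
s=get_state();Rt=R.from_quat(s['eef_rot']);print(s['clock'],s['tool_pos'],'tip pred',s['tool_pos']+Rt.apply([0,0,.063]))
print('tool delta mm',Rt.inv().apply(hole-tip)*1000)
goto([.4944,-.0383,.195],np.radians(-74))
"
```

```text
hole [ 0.49455963 -0.03763185  0.12      ]
tip [ 0.4918316 -0.035456   0.138    ]
13.2 [ 0.49246215 -0.0351034   0.20110944] tip pred [ 0.4920744  -0.03493041  0.13811087]
tool delta mm [ 2.943712   -2.08440439 17.976826  ]
clk 13.2 tool [ 0.4925 -0.0351  0.2011] yaw 16.4 -73.4 q [-0.29  0.62  0.45  2.01 -0.46  0.61 -0.82] F [-0.3 -0.7 -1.6]
  d mm [ 3.6 -1.   6.1] units [ 0.0046 -0.0012  0.0076]  w deg [0.29 0.25 0.61] units [0.0016 0.0014 0.0034]
```

>>> apply_moves:
  series:
    - {"x": 0.004, "y": -0.002, "z": 0.005, "wx": 0.0016, "wy": 0.0014, "wz": 0, "fingers": -1}
    - {"x": 0, "y": 0, "z": 0.005, "wx": 0, "wy": 0, "wz": 0, "fingers": -1}
    - {"x": 0, "y": 0, "z": 0.005, "wx": 0, "wy": 0, "wz": 0, "fingers": -1}
    - {"x": 0, "y": 0, "z": 0, "wx": 0, "wy": 0, "wz": 0, "fingers": -1}

```text
clock: 13.7
tool_pos: [0.4955, -0.0377, 0.1888]
eef_rot: [0.802, -0.597, 0.001, -0.0]
contact_force: [0.6, -0.5, -0.4]
opening: 0.263
```

```bash
python3 -c "
from h import *
s=get_state();Rt=R.from_quat(s['eef_rot']);print('tip pred',s['tool_pos']+Rt.apply([0,0,.063]))
goto([.4946,-.038,.128],np.radians(-74))
"
```

```text
tip pred [ 0.49555619 -0.03768411  0.1258148 ]
clk 13.7 tool [ 0.4955 -0.0377  0.1888] yaw 16.4 -73.4 q [-0.28  0.64  0.43  2.02 -0.47  0.57 -0.8 ] F [ 0.6 -0.5 -0.4]
  d mm [ 0.   1.  60.8] units [0.     0.0013 0.076 ]  w deg [-0.08 -0.04  0.64] units [-0.0004 -0.0002  0.0035]
```

Within about 1 mm, so I'm inserting slowly.

>>> apply_moves:
  series:
    - {"x": 0, "y": 0.001, "z": 0.01, "wx": 0, "wy": 0, "wz": 0, "fingers": -1}
    - {"x": 0, "y": 0, "z": 0.008, "wx": 0, "wy": 0, "wz": 0, "fingers": -1}
    - {"x": 0, "y": 0, "z": 0.008, "wx": 0, "wy": 0, "wz": 0, "fingers": -1}
    - {"x": 0, "y": 0, "z": 0, "wx": 0, "wy": 0, "wz": 0, "fingers": -1}

```text
clock: 14.2
tool_pos: [0.4945, -0.0379, 0.1663]
eef_rot: [0.802, -0.597, 0.0, -0.0]
contact_force: [0.5, 0.2, -0.9]
opening: 0.263
```

```bash
python3 -c "
from h import *
goto([.4946,-.038,.128],np.radians(-74))
"
```

```text
clk 14.2 tool [ 0.4945 -0.0379  0.1663] yaw 16.4 -73.4 q [-0.25  0.68  0.39  2.04 -0.5   0.51 -0.78] F [ 0.5  0.2 -0.9]
  d mm [ 0.1 -0.  38.3] units [ 0.0001 -0.      0.0478]  w deg [-0.05 -0.03  0.63] units [-0.0003 -0.0002  0.0035]
```

>>> apply_moves:
  series:
    - {"x": 0, "y": 0, "z": 0.01, "wx": 0, "wy": 0, "wz": 0, "fingers": -1}
    - {"x": 0, "y": 0, "z": 0.01, "wx": 0, "wy": 0, "wz": 0, "fingers": -1}
    - {"x": 0, "y": 0, "z": 0.01, "wx": 0, "wy": 0, "wz": 0, "fingers": -1}
    - {"x": 0, "y": 0, "z": 0.008, "wx": 0, "wy": 0, "wz": 0, "fingers": -1}
    - {"x": 0, "y": 0, "z": 0.006, "wx": 0, "wy": 0, "wz": 0, "fingers": -1}
    - {"x": 0, "y": 0, "z": 0, "wx": 0, "wy": 0, "wz": 0, "fingers": -1}
    - {"x": 0, "y": 0, "z": 0, "wx": 0, "wy": 0, "wz": 0, "fingers": -1}

```text
clock: 15.08
tool_pos: [0.4948, -0.0381, 0.1285]
eef_rot: [0.802, -0.597, 0.001, -0.0]
contact_force: [0.1, -0.9, -1.5]
opening: 0.264
```

```bash
python3 -c "
from h import *
goto([.4946,-.038,.128],np.radians(-74))
"
```

```text
clk 15.07 tool [ 0.4948 -0.0381  0.1285] yaw 16.4 -73.4 q [-0.21  0.74  0.32  2.07 -0.55  0.42 -0.74] F [ 0.1 -0.9 -1.5]
  d mm [-0.1  0.2  0.5] units [-0.0002  0.0003  0.0007]  w deg [-0.06 -0.04  0.62] units [-0.0004 -0.0002  0.0035]
```

>>> apply_moves:
  series:
    - {"x": 0, "y": 0, "z": 0.0015, "wx": 0, "wy": 0, "wz": 0, "fingers": -1}
    - {"x": 0, "y": 0, "z": 0, "wx": 0, "wy": 0, "wz": 0, "fingers": 0.2}
    - {"x": 0, "y": 0, "z": 0, "wx": 0, "wy": 0, "wz": 0, "fingers": 0.4}
    - {"x": 0, "y": 0, "z": 0, "wx": 0, "wy": 0, "wz": 0, "fingers": 0.4}
    - {"x": 0, "y": 0, "z": 0, "wx": 0, "wy": 0, "wz": 0, "fingers": 0.4}

```text
clock: 15.7
tool_pos: [0.4959, -0.0383, 0.1286]
eef_rot: [0.802, -0.597, 0.002, -0.001]
contact_force: [0.6, 0.1, 0.3]
opening: 0.687
```

>>> apply_moves:
  series:
    - {"x": 0, "y": 0, "z": -0.02, "wx": 0, "wy": 0, "wz": 0, "fingers": 0.5}
    - {"x": 0, "y": 0, "z": -0.04, "wx": 0, "wy": 0, "wz": 0, "fingers": 0.5}
    - {"x": 0, "y": 0, "z": -0.06, "wx": 0, "wy": 0, "wz": 0, "fingers": 0.8}
    - {"x": 0, "y": -0.06, "z": -0.02, "wx": 0, "wy": 0, "wz": 0, "fingers": 0.8}
    - {"x": 0, "y": 0, "z": 0, "wx": 0, "wy": 0, "wz": 0, "fingers": 0.8}
    - {"x": 0, "y": 0, "z": 0, "wx": 0, "wy": 0, "wz": 0, "fingers": 0.8}

```text
clock: 16.45
tool_pos: [0.5409, -0.0244, 0.2433]
eef_rot: [0.802, -0.598, 0.0, -0.0]
contact_force: [0.2, -0.2, 0.8]
opening: 0.898
```

```bash
python3 -c "
from h import *
goto([.4946,-.038,.128],np.radians(-74))
save('wrist','w8')
q,d,P=cloud('w8');I=q.astype(int)
red=(I[...,0]>90)&(I[...,1]<70)&(I[...,2]<70)&(P[...,2]>.15)&(P[...,2]<.25)&(np.hypot(P[...,0]-.4946,P[...,1]+.038)<.04)
Q=P[red];print(red.sum(),Q.min(0),Q.max(0)); t=Q[Q[:,2]>np.percentile(Q[:,2],98)-.003];print('head',t.mean(0))
a=cv2.imread('pics/w8.png')[80:330,180:470]
cv2.imwrite('pics/c8.png',cv2.resize(a,None,fx=2.3,fy=2.3,interpolation=cv2.INTER_CUBIC))
"
```

```text
clk 16.45 tool [ 0.5409 -0.0244  0.2433] yaw 16.3 -73.4 q [-0.35  0.62  0.51  1.84 -0.42  0.79 -0.9 ] F [ 0.2 -0.2  0.8]
  d mm [ -0.2  48.3 115.3] units [-0.0003  0.0604  0.1441]  w deg [-0.04 -0.04  0.57] units [-0.0002 -0.0002  0.0031]
607 [ 0.48243456 -0.0500964   0.15005602] [ 0.5062724  -0.02500278  0.17711551]
head [ 0.49479636 -0.03742372  0.17530229]
```

View pics/c8.png

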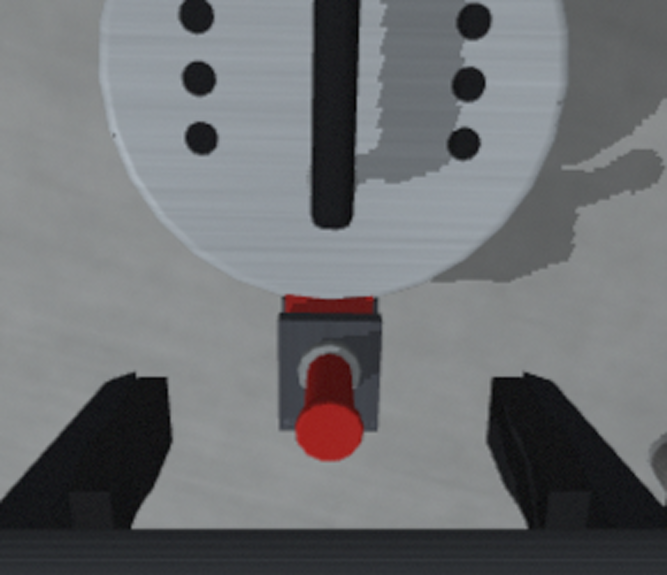

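```bash
python3 -c "
from plant import *
print(finish_job())"
```

```text
the job is handed in; nothing more can be done
None
```

The job is done and handed in at about 16.5 s on the robot's clock. I turned the lid about 49° clockwise by its bar, until the tab's hole lined up with the lug's holes. I then took the pin from its stand, pushed it down through the holes, let go and backed the arm away.

**Last checks:**
- **Pin seating:** the top of the pin's head measured 0.1753 m above the table, against 0.175 m for a fully seated collar.
- **Pin position:** the head is within about 1 mm of the lug hole's measured position, so the pin stands upright.
- **Lid:** in the last picture the red tab sits centred in the lug and the collar rests on it. I judged the lid angle by eye there.
- **Insertion:** wrist forces stayed at about 2 N or less at every reading.

**Bystanders:** the arm passed well clear of the salt shaker, pepper jar and pastry ring, but I did not measure their positions again at the end.

**One disagreement:** the gripper read about 22.5 mm on the pin's 20 mm grip. I opened it and gripped again 5 mm lower, but the reading stayed the same. The hold was firm, so I went on.

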